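# Let a print tray down the gravity roller track and catch it by hand

### The job

Push the red-knobbed gate lever away from you until the yellow blade drops and the orange tray of prints starts rolling down the roller track. Catch it softly with your fingers in front of it before it reaches the end stop, hold it still there for a good second so that the slim tower stops rocking, then ease it down without a bump until it rests against the end stop, and let go. Tower and vase must stay standing in the tray; leave the gate open and the other things on the bench alone.

Things in the scene. Friction and masses are not known exactly. Their poses are not given: they have to be found in the camera images.
- track: Gravity roller track: aluminium rails 735 mm long, 161 mm wide overall, steel rollers 40 mm thick every 50 mm. Fixed, at a new place and yaw each time. Origin on the bench below its centre line, axes level, z up. It runs along y and falls towards +y by 0.065 rad; -x is the robot's side. Roller tops: 130 mm above the bench at y = 0, 65 mm lower per metre of +y. Rail tops 10 mm above them.
- end_stop: Black rubber bar with a yellow back plate across the track's low end, 148 mm wide, 18 mm thick, top 16 mm above the roller tops. Fixed. Origin in the middle of the face that meets the tray, at roller-top height; axes as the track's. The tray rests against it when the tray's origin is at y = -0.075 here. Fingertips held 20 mm or more above the rollers pass over it.
- gate (a joint): Angle of the gate (rad): a shaft along the robot's side of the track that carries the yellow blade in front of the tray and, 245 mm down the track, the hand lever. 0 at the start: the blade stands 18 mm above the rollers. Grows as the lever is pushed to the track's +x; the tray is free from about 0.25 on; push well past it; hard stop at 0.42. About 2 N at the knob moves it; it stays where left.
- knob (a point): Centre of the red ball, 32 mm across, on the lever 100 mm from the shaft axis, at y = 69 mm in the track's frame. At gate 0 the lever leans 0.40 rad to the robot's side: knob 62 mm above the roller tops, 134 mm from the centre line. At 0.42 it is upright: 70 mm above, 94 mm from the centre line, clear of the tray. Push the ball from the robot's side with closed fingers.
- tray: Orange open tray, 140 mm across the track (x), 150 mm along it (y), walls 55 mm high, 4 mm thick; loose on the rollers, held by the blade at the start. Origin at the centre of its underside, axes along the track's but tilted with the slope. 0.65 kg nominal (up to 35 percent more or less) plus 0.11 kg of prints.
- tray_front (a point): Point on the outside of the tray's leading wall (towards the track's +y), mid-width, 40 mm above the rollers, 77 mm ahead of the tray's origin: hold the fingers here. Once free the tray runs 0.48 m to the end stop in 2 to 3.3 s: it sets off at about 0.3 m/s2 (rolling resistance takes 3 percent of the weight) and roller drag of about 1 N per m/s limits it to 0.16 to 0.33 m/s.
- tower: Slim white printed tower, foot 26 mm square, 146 mm tall, 60 g, standing loose in the uphill half of the tray, robot's side. Origin at the centre of its underside, z up its axis. It topples if the tray is stopped or jerked by more than about 0.1 m/s at once, or braked harder than about 1 m/s2.
- vase: Blue printed vase, 46 mm tall, 52 mm across, 50 g, standing loose in the tray, far side, uphill of the middle. Origin at the centre of its underside, z up its axis.
- model_house: Bystander: white model house, base 130 by 100 mm, 115 mm tall, on the robot's left, on its side of the track. Origin at the centre of its underside.
- hacksaw: Bystander: small yellow hacksaw lying flat beyond the track, 220 mm long, 72 mm wide, 20 mm high. Origin near its middle, on the bench.
- lattice_ring: Bystander: white printed ring of columns, 92 mm across, 50 mm tall, on the robot's side of the track's upper half. Origin at the centre of its underside.

How it is judged:
On the way, in this order (a step that is already met when the one before it is completed fails the run):
1. the gate is open (value of joint gate above 0.24 rad), for 0.1 s.
2. the tray is held still for a good second, clear of the gate and short of the end stop (y of tray in the frame of end_stop between -0.5 and -0.085 m and linear speed of tray below 0.03 m/s), for 0.8 s.
At the end, for the whole second after the job is handed in: The tray stands on the rollers against the end stop (within 8 mm) and at rest, the gate is still open, and tower and vase stand upright in the tray (y of tray in the frame of end_stop between -0.083 and -0.065 m and horizontal distance between tray and end_stop below 0.084 m and linear speed of tray below 0.02 m/s and angle between tray's own z axis and vertical below 0.1 rad and angle between each of tower, vase's own z axis and vertical below 0.15 rad and distance between each of tower, vase and tray below 0.085 m and value of joint gate above 0.2 rad); the robot touches nothing.
It fails at once if the tray runs into the end stop (arrives at over 0.1 m/s) (y of tray in the frame of end_stop above -0.087 m and linear speed of tray above 0.1 m/s).
It fails at once if a print topples (angle between any of tower, vase's own z axis and vertical above 0.35 rad).
It fails at once if the tray tips or is lifted off the rollers (angle between tray's own z axis and vertical above 0.15 rad or height (world z) of tray above 0.18 m).
It fails at once if a bystander is disturbed (distance of any of model_house, hacksaw, lattice_ring from where it was at the start of the episode above 0.02 m).
It also fails if it takes over 37 s, if anything falls off the work surface, if the arm or the gripper's body presses on something with over 40 N, if the wrist force passes 120 N, or if a joint passes its speed limit or range.

### The arm

A 6-joint arm with a two-finger parallel gripper is mounted at the origin on the work surface. World frame = base frame: x ahead of the robot, y to its left, z up, the work surface at z = 0. Lengths are in m, angles in rad, forces in N, time in s.
With the tool pointing down it reaches from about 0.225 to 0.875 m from the base axis. Payload 3.4 kg.
Tool frame: the origin (TCP) lies where the fingers leave the gripper's body, on its centre line; the fingertips stand 73 mm ahead of it and the grasp point (between the pads) lies 54 mm ahead of it (manip.pinch_z is the distance from the TCP to the grasp point, in m); z points along the fingers, y is the line along which they close (so a half turn about z gives the same grasp; the last joint's range is limited). The gripper opens to 85 mm and grips with 20 to 120 N. Pads are 22 mm wide; open, the fingers measure 114 mm over their backs; the gripper's body (76 mm by 85 mm) begins 54 mm behind the grasp point. The pads swing forward as they close: fully open they stand 13 mm farther back than shut.
Start: joints at [1.091, 0.276, 1.505, -0, 1.361, -0.121], TCP at [0.202, 0.538, 0.304] pointing down, gripper open.
Joint ranges: [-2.89, 2.89], [-0.75, 2.08], [0.22, 2.7], [-1.18, 4.32], [0.11, 2.71], [-2.7, 2.7]. Speed limits (rad/s): [2.57, 2.57, 3.14, 3.14, 3.14, 3.14].

### API

Orientations are given as a unit quaternion [w, x, y, z].
In Python, from rig import readout, imaging, manip gives the robot as it stands. The module is installed in compiled form; this text tells all that it offers.
- The arm moves only by the tool servo_tool, never from a script. Its argument "moves" is a list of rows, each an object with "dp": the shift along the tool's x, y, z in units of 0.2 m (1.0 is 0.2 m), a list of three; "delta_rot": the turn, a rotation vector about the tool's x, y, z in units of 0.1 rad (1.0 is 0.1 rad), a list of three; "fingers": the opening, from 0 (shut) to 1 (fully open). In form: [{"dp": [dx, dy, dz], "delta_rot": [wx, wy, wz], "fingers": fingers}, ...]. A call has 1 to 5 rows; each row shifts and turns the commanded pose from where the row before left it, along the tool's axes as they then stand; what a row does not reach is not made up. A row lasts 1/10 s, in which the tool goes at most 50 mm and 8.59 degrees, less where a joint would pass 70% of its speed; a pose out of reach is approached as far as the arm can. A call with a number of a shift or a turn outside -1 to 1 is refused whole. A call with a gripper value outside its range is refused whole. The fingers move at their own pace and stop on an object; "force" is the grip in N (left out, the last holds). Time passes only in rows, so rows that do not move let the fingers close. It gives the time, the measured TCP pose, the force, the opening and the grip force at its end, in the units of the state.
- readout.get_state(): the state, without advancing time (a new reading comes with each control period).
- imaging.get_image(name): name is "side" or "top"; returns (picture, depth): 384x512x3 uint8, red, green, blue; 384x512 float32, m along the optical axis (not along the pixel's ray), 0 where there is no reading.
- imaging.calibration(name): a dict with "intrinsics" (3x3 intrinsics, pixels), "R" (3x3) and "t" (3): a world point X has camera coordinates R X + t. Camera axes: x right, y down, z forward; pixel columns grow to the right and rows downward; lengths in m; the calibration is good to about 2 mm. A picture is of the moment at which its call begins. calibration takes no time and is no camera call.
- manip.sign_off(): hands the job in; it is judged then, once.
The state is a dict: "clock": time; "qpos": joint angles; "qd": joint speeds; "effort": joint torques, N m; "position": TCP position; "ee_rot": TCP orientation; "contact_force": force on the tool from outside, world axes, zero at the start; "moment": the same for the moment, N m; "width": finger opening in m; "gripper_force": force on a finger pad.
Only numpy, scipy, OpenCV 4.12 (cv2) and the standard library are available. Lean on these libraries where they do the work, as an engineer would, in place of code of your own. Each camera call takes 0.05 s, during which the arm holds its last target. There are 200 camera calls.

## Working session

There is one attempt and no reset: what is moved stays moved. The work goes in short steps, Python scripts to look and compute and a tool call to move; the robot and the scene stay as the last step left them, time stands still between calls to the robot, and variables do not carry over. Pictures are saved under pics/ and viewed, at most 10 in all, crops included, and the job is handed in when it is done.

Besides the shell and the picture viewer there is one more tool, called after ">>>" as name(argument=value, ...) on one line, values as JSON. servo_tool: Moves the arm, as the interface text tells. Its arguments: {"type":"object","properties":{"moves":{"type":"array"},"force":{"type":"number"}},"required":["moves"]}

```bash
mkdir -p pics && python3 - <<'E'
from rig import readout, imaging, manip
import cv2,numpy as np
ims=[]
for n in ("side","top"):
    p,d=imaging.get_image(n); np.savez(f"{n}.npz",p=p,d=d,**imaging.calibration(n))
    cv2.imwrite(f"pics/{n}0.png",p[:,:,::-1])
    c=imaging.calibration(n); print(n,-c["R"].T@c["t"],c["R"][2])
print(readout.get_state()); print(manip.pinch_z)
E
```

```text
side [ 0.21127545 -0.80779422  0.78653022] [ 0.30686472  0.72576876 -0.6157059 ]
top [ 0.34989944 -0.00888421  1.26575539] [ 0.19337694 -0.00303229 -0.98111985]
{'clock': 0.1, 'qpos': array([ 1.09100729e+00,  2.76543496e-01,  1.50599051e+00,  3.36663027e-05,
        1.36071478e+00, -1.21017910e-01]), 'qd': array([ 4.17099259e-05, -1.08727941e-03, -2.08783473e-03,  8.72128411e-04,
       -2.30683677e-03, -1.61329082e-03]), 'effort': array([ 1.69413532e-03, -4.17698801e+01, -2.46404600e+01, -1.84362702e-04,
        5.84978086e-03,  2.68296668e-05]), 'position': array([0.20174104, 0.53807803, 0.30312581]), 'ee_rot': array([-2.60752734e-04,  1.78428435e-01,  9.83952543e-01, -7.86113275e-04]), 'contact_force': array([0.4291936 , 0.03190052, 0.30269652]), 'moment': array([ 0.02755577,  0.03401187, -0.01472619]), 'gripper_force': 0.0, 'width': 0.08544102246578382}
0.0539
```

View pics/side0.png

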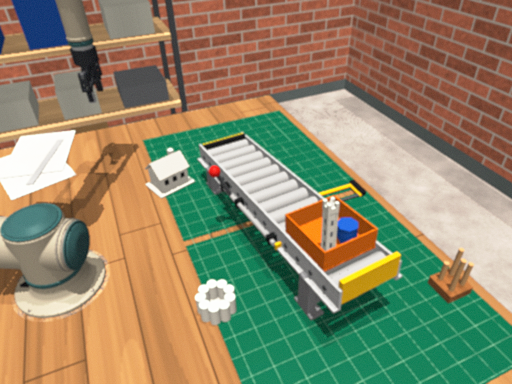

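View pics/top0.png

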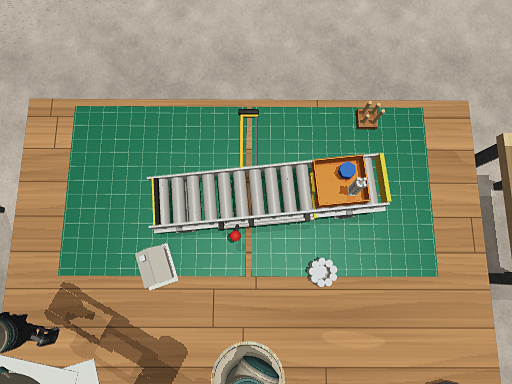

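The side view shows the red knob at (214,171), the tray at (330,235), and the tower and vase inside it. The top view shows the knob at (235,237), the tray centre at (340,182), the end stop at the left near (155,203), the house at (157,266) and the ring at (322,272). Next I'll measure these positions.

```bash
cat > h.py <<'E'
import numpy as np, cv2
class V:
    def __init__(s,n,p,d,c):
        s.p,s.d=p,d; s.K,s.R,s.t=c["intrinsics"],c["R"],c["t"]
        s.hsv=cv2.cvtColor(np.ascontiguousarray(p),cv2.COLOR_RGB2HSV)
        s.C=-s.R.T@s.t
    def cloud(s,m):
        v,u=np.nonzero(m&(s.d>0)); z=s.d[v,u]
        c=np.linalg.inv(s.K)@np.stack([u*z,v*z,z]); return (s.R.T@(c-s.t[:,None])).T
    def ray(s,u,v,h):
        r=s.R.T@np.linalg.inv(s.K)@np.array([u,v,1.]); return s.C+r*(h-s.C[2])/r[2]
    def mask(s,lo,hi): return cv2.inRange(s.hsv,np.array(lo),np.array(hi))>0
def load(n):
    a=np.load(n+".npz"); return V(n,a["p"],a["d"],a)
def live(n):
    from rig import imaging
    p,d=imaging.get_image(n); return V(n,p,d,imaging.calibration(n))
RED=((0,200,80),(5,255,255)); ORG=((6,180,100),(14,255,255)); YEL=((22,150,120),(32,255,255))
E
python3 - <<'E'
from h import *
for n in("top","side"):
    v=load(n); print(n)
    for nm,c in(("red",RED),("org",ORG),("yel",YEL)):
        m=v.mask(*c).astype(np.uint8)
        k,l,st,ce=cv2.connectedComponentsWithStats(m)
        for i in range(1,k):
            if st[i,4]>25:
                P=v.cloud(l==i)
                print(nm,st[i].tolist(),ce[i].round(1),P.mean(0).round(3),P.min(0).round(3),P.max(0).round(3))
# rollers/rails: grey pts in height 0.09..0.18
v=load("top"); P=v.cloud(v.hsv[:,:,1]<60)
P=P[(P[:,2]>.08)&(P[:,2]<.17)&(P[:,0]>.3)&(P[:,0]<.7)&(P[:,1]>-.45)&(P[:,1]<.45)]
r=cv2.minAreaRect(P[:,:2].astype(np.float32)); print(len(P),r)
print(cv2.boxPoints(r))
A=np.c_[P[:,:2],np.ones(len(P))]; 
print(np.linalg.lstsq(A,P[:,2],rcond=None)[0])
E
```

```text
top
red [230, 231, 10, 10, 65] [234.6 235.5] [0.437 0.038 0.199] [0.425 0.026 0.193] [0.451 0.052 0.205]
org [315, 156, 47, 21, 214] [340.6 163.2] [ 0.663 -0.282  0.162] [ 0.624 -0.344  0.143] [ 0.676 -0.205  0.206]
org [334, 166, 16, 17, 76] [339.8 175.6] [ 0.627 -0.28   0.152] [ 0.606 -0.308  0.146] [ 0.657 -0.263  0.173]
org [339, 186, 8, 9, 60] [343.  189.9] [ 0.581 -0.288  0.152] [ 0.568 -0.299  0.147] [ 0.594 -0.276  0.157]
org [361, 190, 4, 14, 36] [362.3 195.8] [ 0.562 -0.344  0.162] [ 0.538 -0.35   0.15 ] [ 0.581 -0.325  0.207]
org [347, 196, 9, 7, 42] [350.7 198.1] [ 0.555 -0.309  0.157] [ 0.535 -0.324  0.149] [ 0.563 -0.297  0.205]
yel [240, 114, 18, 53, 168] [242.8 135.1] [0.807 0.022 0.012] [ 0.693 -0.028  0.006] [0.888 0.033 0.019]
yel [379, 153, 12, 49, 208] [384.9 177.1] [ 0.614 -0.407  0.186] [ 0.541 -0.419  0.179] [ 0.689 -0.393  0.192]
yel [310, 173, 5, 19, 51] [312.1 182.1] [ 0.604 -0.194  0.16 ] [ 0.576 -0.199  0.149] [ 0.632 -0.187  0.166]
yel [151, 178, 4, 47, 90] [153.  200.5] [0.551 0.296 0.126] [0.477 0.289 0.111] [0.622 0.31  0.132]
yel [312, 194, 4, 15, 30
[... 179 characters left out ...]
.04  0.205]
org [286, 196, 91, 75, 2555] [330.3 235.4] [ 0.594 -0.292  0.179] [ 0.523 -0.358 -0.002] [0.84  0.001 0.208]
yel [203, 133, 39, 12, 70] [222.6 138.6] [0.556 0.32  0.109] [ 0.478  0.282 -0.002] [0.686 0.515 0.128]
yel [319, 183, 43, 14, 154] [341.2 189.1] [0.844 0.017 0.009] [ 0.771 -0.034 -0.002] [0.887 0.044 0.018]
yel [340, 251, 61, 53, 1304] [369.3 276.8] [ 0.613 -0.414  0.162] [ 0.539 -0.426 -0.003] [ 0.837 -0.268  0.188]
9442 ((0.5188109874725342, -0.030110090970993042), (0.3287407457828522, 0.7827008962631226), 9.551475524902344)
[[ 0.29178113  0.32854044]
 [ 0.4216575  -0.44330978]
 [ 0.74584085 -0.38876063]
 [ 0.6159645   0.3830896 ]]
[ 0.07469894 -0.04589757  0.08146914]
```

```bash
python3 - <<'E'
from h import *
t=load("top"); s=load("side")
print("knob",t.ray(234.6,235.5,.1875),s.ray(214.1,170.8,.1875))
P=t.cloud(t.mask(*YEL))
for nm,q in(("hi",P[(P[:,1]<-.38)&(P[:,2]>.17)]),("lo",P[(P[:,1]>.28)&(P[:,2]>.1)])):
    f=cv2.fitLine(q[:,:2].astype(np.float32),cv2.DIST_HUBER,0,.01,.01).ravel(); print(nm,q.mean(0),q[:,0].min(),q[:,0].max(),"yaw",np.arctan2(f[1],f[0]))
# grey cloud filtered by plane
P=t.cloud(t.hsv[:,:,1]<60)
P=P[(P[:,0]>.42)&(P[:,0]<.72)&(abs(P[:,1])<.42)]
yw=0.092
for _ in range(4):
    ux=np.array([np.cos(yw),np.sin(yw)]);uy=np.array([-ux[1],ux[0]])
    y=P[:,:2]@uy; x=P[:,:2]@ux
    m=(P[:,2]>.09)&(P[:,2]<.17)&(y<.28)&(y>-.2)
    # edge rails: per bin extremes
    e=[]
    for b in np.arange(-.18,.27,.02):
        k=m&(abs(y-b)<.01)
        if k.sum()>20: e.append((b,np.percentile(x[k],1),np.percentile(x[k],99)))
    e=np.array(e); a=[np.polyfit(e[:,0],e[:,i],1) for i in(1,2)]
    print(yw,a, (e[:,2]-e[:,1]).round(3)); yw-=a[1][0]
z=np.polyfit(y[m],P[m,2],1); print("slope",z)
E
```

```text
knob [0.43830265 0.03892123 0.1875    ] [0.43813925 0.0386525  0.1875    ]
hi [ 0.61411999 -0.40655931  0.18590423] 0.5410194009266727 0.6892482677816693 yaw 0.090162806
lo [0.55059059 0.29605731 0.12610961] 0.47729629157791287 0.6223360138498351 yaw 0.09339961
0.092 [array([0.0610042 , 0.48028679]), array([-0.00077825,  0.65301326])] [0.178 0.179 0.18  0.177 0.179 0.178 0.178 0.178 0.179 0.19  0.177 0.18
 0.164 0.16  0.16  0.16  0.16  0.159 0.158 0.161 0.159 0.16  0.16 ]
0.09277824692558997 [array([0.06165575, 0.48032285]), array([-9.68007129e-05,  6.53045015e-01])] [0.178 0.179 0.18  0.177 0.179 0.178 0.179 0.179 0.179 0.19  0.177 0.18
 0.164 0.16  0.16  0.16  0.16  0.159 0.159 0.161 0.159 0.16  0.16 ]
0.09287504763853037 [array([0.06176611, 0.48035272]), array([5.24548582e-06, 6.53044982e-01])] [0.178 0.179 0.18  0.177 0.179 0.178 0.179 0.179 0.179 0.189 0.177 0.18
 0.163 0.16  0.16  0.16  0.16  0.159 0.159 0.161 0.159 0.16  0.16 ]
0.09286980215271415 [array([0.0617609 , 0.48035272]), array([7.42282457e-08, 6.53044987e-01])] [0.178 0.179 0.18  0.177 0.179 0.178 0.179 0.179 0.179 0.189 0.177 0.18
 0.163 0.16  0.16  0.16  0.16  0.159 0.159 0.161 0.159 0.16  0.16 ]
slope [-0.04623251  0.12147168]
```

>>> servo_tool(moves=[{"dp":[0,0,0],"delta_rot":[0,0,-0.9],"fingers":0},{"dp":[0,0,0],"delta_rot":[0,0,-0.9],"fingers":0},{"dp":[0,0,0],"delta_rot":[0,0,-0.9],"fingers":0},{"dp":[0,0,0],"delta_rot":[0,0,-0.9],"fingers":0},{"dp":[0,0,0],"delta_rot":[0,0,-0.9],"fingers":0}])

```text
clock: 0.6
position: [0.2018, 0.5382, 0.3033]
ee_rot: [-0.0, -0.047, 0.999, -0.001]
contact_force: [-0.7, -0.3, 0.9]
width: 0.0123
gripper_force: 0.0
```

```bash
cat >> h.py <<'E'
YAW=0.0925; ux=np.array([np.cos(YAW),np.sin(YAW)]); uy=np.array([-ux[1],ux[0]]); X0,Y0=0.574,-0.0709
def tr(P): P=np.atleast_2d(P); return np.c_[P[:,:2]@ux-X0,P[:,:2]@uy-Y0,P[:,2]]
def arm():
    from rig import readout
    from scipy.spatial.transform import Rotation as Ro
    s=readout.get_state(); w,x,y,z=s["ee_rot"]; R=Ro.from_quat([x,y,z,w]).as_matrix()
    print("t",round(s["clock"],2),"tcp(track)",tr(s["position"]).round(4),"tip over rollers",round(s["position"][2]-.073-.13+.065*tr(s["position"])[0,1],4),"toolx ang",round(np.arctan2(R[1,0],R[0,0])-YAW+np.pi,4),"z",R[:,2].round(3),"F",s["contact_force"].round(2),"w",round(s["width"],4))
E
python3 - <<'E'
from h import *
arm()
t=load("top");s=load("side")
for n,v in(("top",t),("side",s)):
    P=tr(v.cloud(v.mask(*ORG)|v.mask(*YEL)|v.mask((100,100,60),(125,255,255))))
    O=tr(v.cloud(v.mask(*ORG))); O=O[(O[:,2]>.18)&(O[:,2]<.215)&(O[:,1]<-.1)]
    print(n,"tray rim",O.min(0).round(3),O.max(0).round(3))
L=tr(t.cloud(t.mask(*YEL))); L=L[(L[:,1]>.25)&(L[:,2]>.08)]; print("stop plate",L.min(0),L.max(0),L.mean(0))
W=tr(t.cloud((t.hsv[:,:,1]<40)&(t.hsv[:,:,2]>150))); W=W[(W[:,2]>.25)&(W[:,1]<-.1)&(W[:,1]>-.4)&(abs(W[:,0])<.1)]; print("tower",W.mean(0),W.max(0))
E
```

```text
t 0.6 tcp(track) [[-0.3234  0.5881  0.3033]] tip over rollers 0.1386 toolx ang 0.0024 z [-0.001 -0.001 -1.   ] F [-0.71 -0.3   0.89] w 0.0123
top tray rim [-0.069 -0.328  0.18 ] [ 0.068 -0.18   0.21 ]
side tray rim [-0.073 -0.335  0.18 ] [ 0.07  -0.183  0.208]
stop plate [-0.07207347  0.31171182  0.11106788] [0.07433089 0.32232016 0.13178583] [0.00158304 0.31483461 0.12610961]
tower [-0.02837689 -0.2847123   0.28587756] [-0.01600541 -0.27268715  0.29945023]
```

>>> servo_tool(moves=[{"dp":[-0.058,-0.15,0],"delta_rot":[0,0,0],"fingers":0},{"dp":[-0.058,-0.236,0],"delta_rot":[0,0,0],"fingers":0},{"dp":[-0.058,-0.236,0],"delta_rot":[0,0,0],"fingers":0},{"dp":[-0.058,-0.236,0],"delta_rot":[0,0,0],"fingers":0},{"dp":[-0.058,-0.236,0],"delta_rot":[0,0,0],"fingers":0}])

```text
clock: 1.1
position: [0.2796, 0.3239, 0.3035]
ee_rot: [-0.0, -0.046, 0.999, -0.0]
contact_force: [1.4, 0.3, -0.1]
width: -0.0003
gripper_force: 0.0
```

>>> servo_tool(moves=[{"dp":[-0.058,-0.236,0],"delta_rot":[0,0,0],"fingers":0},{"dp":[-0.058,-0.236,0],"delta_rot":[0,0,0],"fingers":0},{"dp":[-0.058,-0.236,0.06],"delta_rot":[0,0,0],"fingers":0},{"dp":[-0.058,-0.236,0.06],"delta_rot":[0,0,0],"fingers":0},{"dp":[-0.058,-0.236,0.06],"delta_rot":[0,0,0],"fingers":0}])

```text
clock: 1.6
position: [0.3588, 0.0944, 0.2676]
ee_rot: [0.0, -0.046, 0.999, 0.0]
contact_force: [1.1, -0.1, 0.2]
width: -0.0001
gripper_force: 0.0
```

>>> servo_tool(moves=[{"dp":[-0.058,-0.236,0.06],"delta_rot":[0,0,0],"fingers":0},{"dp":[0,-0.08,0.06],"delta_rot":[0,0,0],"fingers":0},{"dp":[0,0,0],"delta_rot":[0,0,0],"fingers":0},{"dp":[0,0,0],"delta_rot":[0,0,0],"fingers":0}])

```text
clock: 2.0
position: [0.3757, 0.0346, 0.2438]
ee_rot: [-0.001, -0.045, 0.999, 0.001]
contact_force: [-0.5, 0.7, 0.4]
width: 0.0004
gripper_force: 0.0
```

```bash
python3 - <<'E'
from h import *
arm()
v=live("side"); cv2.imwrite("pics/s1.png",cv2.resize(v.p[100:290,130:400,::-1],None,fx=2.8,fy=2.8))
E
```

```text
t 2.0 tcp(track) [[-0.1967  0.0706  0.2438]] tip over rollers 0.0453 toolx ang -0.0027 z [-0.001  0.001 -1.   ] F [-0.47  0.75  0.4 ] w 0.0004
```

View pics/s1.png

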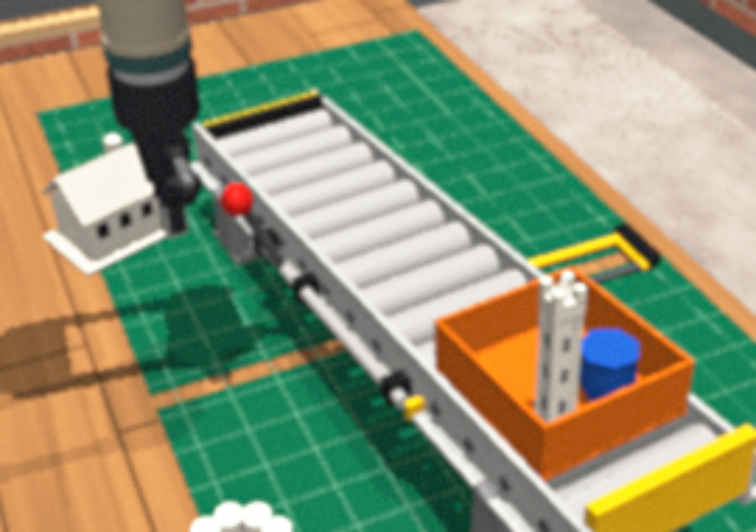

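The fingers are shut beside the red knob at crop (237,198), level with it and clear of it. The blade is still holding the tray, so I'll push now.

>>> servo_tool(moves=[{"dp":[-0.15,0,0],"delta_rot":[0,0,0],"fingers":0},{"dp":[-0.06,0,0],"delta_rot":[0,0,0],"fingers":0},{"dp":[-0.06,0,0],"delta_rot":[0,0,0],"fingers":0},{"dp":[-0.06,0,0],"delta_rot":[0,0,0],"fingers":0},{"dp":[-0.04,0,0],"delta_rot":[0,0,0],"fingers":0}])

```text
clock: 2.55
position: [0.4506, 0.0417, 0.244]
ee_rot: [0.0, -0.046, 0.999, 0.0]
contact_force: [-0.9, 0.1, 1.0]
width: 0.0
gripper_force: 0.5
```

```bash
cat >> h.py <<'E'
def front(v):
    "leading edge, centre y of tray rim"
    O=tr(v.cloud(v.mask(*ORG))); O=O[(O[:,2]>.14)&(O[:,2]<.215)&(abs(O[:,0])<.09)]
    return np.percentile(O[:,1],[0.5,99.5]).round(4)
def knob(v):
    m=cv2.moments(v.mask(*RED).astype(np.uint8)); 
    return tr(v.ray(m["m10"]/m["m00"],m["m01"]/m["m00"],.193)).round(4), m["m00"]/255
E
python3 - <<'E'
from h import *
arm(); v=live("side"); print(front(v),knob(v)); v=live("top"); print(front(v),knob(v)); print(front(load("side")),front(load("top")))
E
```

```text
t 2.55 tcp(track) [[-0.1214  0.0708  0.244 ]] tip over rollers 0.0456 toolx ang -0.0004 z [ 0.  0. -1.] F [-0.93  0.14  1.02] w 0.0
[-0.3297 -0.1786] (array([[-0.0938,  0.0674,  0.193 ]]), 0.1843137254901961)Traceback (most recent call last):
  File "<stdin>", line 2, in <module>
  File "h.py", line 32, in knob
    return tr(v.ray(m["m10"]/m["m00"],m["m01"]/m["m00"],.193)).round(4), m["m00"]/255
                    ~~~~~~~~^~~~~~~~~
ZeroDivisionError: float division by zero
```

>>> servo_tool(moves=[{"dp":[0.06,0.12,0],"delta_rot":[0,0,0],"fingers":0},{"dp":[0,0.2,0],"delta_rot":[0,0,0],"fingers":0},{"dp":[-0.2,0.0,0.03],"delta_rot":[0,0,0],"fingers":0},{"dp":[-0.24,0.0,0.05],"delta_rot":[0,0,0],"fingers":0},{"dp":[-0.23,-0.05,0.04],"delta_rot":[0,0,0],"fingers":0}])

```text
clock: 3.15
position: [0.5674, 0.1075, 0.22]
ee_rot: [0.001, -0.047, 0.999, 0.0]
contact_force: [-0.3, -0.5, 0.3]
width: 0.0002
gripper_force: 0.0
```

```bash
python3 - <<'E'
from h import *
arm(); v=live("side"); print(front(v)); v=live("top"); print(front(v),front(load("side")),front(load("top")))
P=tr(live("top").cloud(v.mask(*RED))); print(len(P), P.mean(0) if len(P) else 0)
arm()
E
```

```text
t 3.15 tcp(track) [[0.0009 0.1255 0.22  ]] tip over rollers 0.0252 toolx ang 0.0008 z [ 0.001  0.001 -1.   ] F [-0.33 -0.47  0.34] w 0.0002
[-0.2499 -0.0987]
[-0.2344 -0.0852] [-0.3358 -0.1845] [-0.3296 -0.1803]
71 [-0.09349745  0.06807684  0.20781416]
t 3.3 tcp(track) [[0.0018 0.1236 0.2185]] tip over rollers 0.0235 toolx ang -0.0021 z [-0.001 -0.    -1.   ] F [-1.01 -0.36  0.18] w -0.0003
```

```bash
python3 - <<'E'
from h import *
from rig import readout
for n in("side","top","side","top"):
    t=readout.get_state()["clock"]; print(n,round(t,3),front(live(n)))
arm()
E
```

```text
side 3.3 [-0.2212 -0.0693]
top 3.35 [-0.2039 -0.055 ]
side 3.4 [-0.2004 -0.0485]
top 3.45 [-0.1831 -0.0345]
t 3.5 tcp(track) [[-0.0016  0.1243  0.2202]] tip over rollers 0.0253 toolx ang -0.0013 z [-0.001  0.    -1.   ] F [ 0.44 -0.27 -0.36] w 0.0002
```

>>> servo_tool(moves=[{"dp":[0,0,0],"delta_rot":[0,0,0],"fingers":0},{"dp":[0,0,0],"delta_rot":[0,0,0],"fingers":0}])

```text
clock: 3.7
position: [0.5656, 0.1061, 0.2207]
ee_rot: [0.0, -0.046, 0.999, 0.0]
contact_force: [-0.1, 0.8, -0.7]
width: -0.0004
gripper_force: 0.0
```

```bash
python3 - <<'E'
from h import *
from rig import readout
for n in("top","side"):
    t=readout.get_state()["clock"]; v=live(n); print(n,round(t,3),front(v))
arm()
cv2.imwrite("pics/s2.png",cv2.resize(v.p[100:290,130:400,::-1],None,fx=2.8,fy=2.8))
E
```

```text
top 3.7 [-0.1266  0.0222]
side 3.75 [-0.1222  0.0309]
t 3.8 tcp(track) [[-0.0007  0.1243  0.2205]] tip over rollers 0.0256 toolx ang -0.0012 z [ 0.001  0.    -1.   ] F [ 0.26  0.17 -1.17] w 0.0002
```

View pics/s2.png

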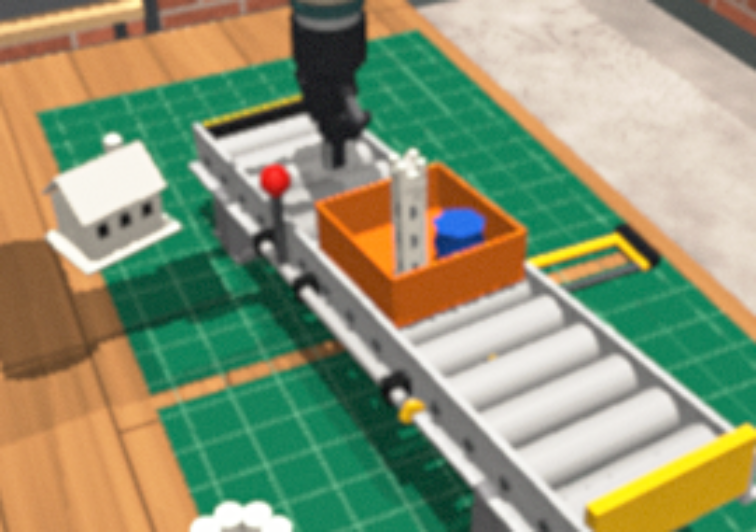

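The tray is mid-track with its front wall at crop (320,205). The fingers stand ahead of it at (337,160), and tower and vase are upright. The tray is rolling at about 0.23 m/s with a gap of about 60 mm, so I'll match its speed.

>>> servo_tool(moves=[{"dp":[0,0,0],"delta_rot":[0,0,0],"fingers":0},{"dp":[0,0.03,0],"delta_rot":[0,0,0],"fingers":0},{"dp":[0,0.07,0.005],"delta_rot":[0,0,0],"fingers":0},{"dp":[0,0.085,0.005],"delta_rot":[0,0,0],"fingers":0},{"dp":[0,0.09,0.005],"delta_rot":[0,0,0],"fingers":0}])

```text
clock: 4.3
position: [0.5611, 0.1628, 0.2168]
ee_rot: [-0.0, -0.045, 0.999, 0.001]
contact_force: [0.4, 0.5, -0.6]
width: -0.0002
gripper_force: 0.0
```

>>> servo_tool(moves=[{"dp":[0,0.09,0.005],"delta_rot":[0,0,0],"fingers":0},{"dp":[0,0.09,0.005],"delta_rot":[0,0,0],"fingers":0}])

```text
clock: 4.5
position: [0.5576, 0.199, 0.2147]
ee_rot: [-0.0, -0.046, 0.999, 0.0]
contact_force: [-0.0, 0.1, -0.4]
width: 0.0001
gripper_force: 0.0
```

>>> servo_tool(moves=[{"dp":[0,0.083,0.005],"delta_rot":[0,0,0],"fingers":0},{"dp":[0,0.07,0.005],"delta_rot":[0,0,0],"fingers":0},{"dp":[0,0.056,0.004],"delta_rot":[0,0,0],"fingers":0},{"dp":[0,0.042,0.003],"delta_rot":[0,0,0],"fingers":0},{"dp":[0,0.029,0.002],"delta_rot":[0,0,0],"fingers":0}])

```text
clock: 5.0
position: [0.5528, 0.2532, 0.2111]
ee_rot: [-0.0, -0.046, 0.999, -0.0]
contact_force: [0.2, 0.4, 0.0]
width: -0.0002
gripper_force: 0.1
```

>>> servo_tool(moves=[{"dp":[0,0.017,0.001],"delta_rot":[0,0,0],"fingers":0},{"dp":[0,0.007,0],"delta_rot":[0,0,0],"fingers":0},{"dp":[0,0,0],"delta_rot":[0,0,0],"fingers":0},{"dp":[0,0,0],"delta_rot":[0,0,0],"fingers":0}])

```text
clock: 5.4
position: [0.5526, 0.2568, 0.211]
ee_rot: [0.0, -0.045, 0.999, -0.0]
contact_force: [0.2, 1.8, -0.2]
width: 0.0002
gripper_force: 0.3
```

```bash
python3 - <<'E'
from h import *
from rig import readout
for n in("top","side"):
    t=readout.get_state()["clock"]; v=live(n); print(n,round(t,3),front(v))
arm()
cv2.imwrite("pics/s3.png",cv2.resize(v.p[80:270,130:400,::-1],None,fx=2.8,fy=2.8))
E
```

```text
top 5.4 [0.1102 0.2621]
side 5.45 [0.1058 0.2604]
t 5.5 tcp(track) [[-0.      0.2756  0.211 ]] tip over rollers 0.0259 toolx ang -0.0018 z [-0. -0. -1.] F [ 0.53 -0.15 -0.11] w -0.0
```

View pics/s3.png

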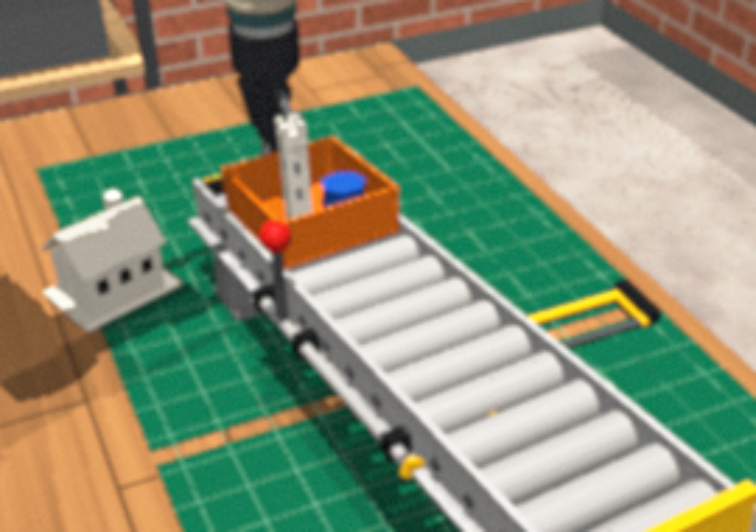

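The tray is held against the fingers, with its front wall at about track y 0.265. The tower is upright at crop (293,165), and so is the vase. I'll hold it there.

>>> servo_tool(moves=[{"dp":[0,0,0],"delta_rot":[0,0,0],"fingers":0},{"dp":[0,0,0],"delta_rot":[0,0,0],"fingers":0},{"dp":[0,0,0],"delta_rot":[0,0,0],"fingers":0},{"dp":[0,0,0],"delta_rot":[0,0,0],"fingers":0},{"dp":[0,0,0],"delta_rot":[0,0,0],"fingers":0}])

```text
clock: 6.0
position: [0.5526, 0.2572, 0.211]
ee_rot: [0.0, -0.046, 0.999, 0.0]
contact_force: [-0.6, 0.5, -0.4]
width: 0.0002
gripper_force: 0.2
```

>>> servo_tool(moves=[{"dp":[0,0,0],"delta_rot":[0,0,0],"fingers":0},{"dp":[0,0,0],"delta_rot":[0,0,0],"fingers":0},{"dp":[0,0,0],"delta_rot":[0,0,0],"fingers":0},{"dp":[0,0,0],"delta_rot":[0,0,0],"fingers":0},{"dp":[0,0,0],"delta_rot":[0,0,0],"fingers":0}])

```text
clock: 6.5
position: [0.5526, 0.2572, 0.211]
ee_rot: [0.0, -0.046, 0.999, 0.0]
contact_force: [-0.4, -0.3, -0.5]
width: -0.0
gripper_force: 0.2
```

```bash
python3 - <<'E'
from h import *
for n in("top","side"): print(n,front(live(n)))
arm()
E
```

```text
top [0.111  0.2625]
side [0.1063 0.261 ]
t 6.6 tcp(track) [[-0.     0.276  0.211]] tip over rollers 0.0259 toolx ang -0.0013 z [ 0.  0. -1.] F [-0.57  0.84 -0.48] w -0.0001
```

>>> servo_tool(moves=[{"dp":[0,0.006,0],"delta_rot":[0,0,0],"fingers":0},{"dp":[0,0.012,0],"delta_rot":[0,0,0],"fingers":0},{"dp":[0,0.015,0],"delta_rot":[0,0,0],"fingers":0},{"dp":[0,0.015,0],"delta_rot":[0,0,0],"fingers":0},{"dp":[0,0.015,0],"delta_rot":[0,0,0],"fingers":0}])

```text
clock: 7.1
position: [0.5513, 0.2702, 0.2109]
ee_rot: [-0.0, -0.046, 0.999, 0.0]
contact_force: [0.4, 0.9, 0.7]
width: 0.0
gripper_force: 0.2
```

>>> servo_tool(moves=[{"dp":[0,0.015,0],"delta_rot":[0,0,0],"fingers":0},{"dp":[0,0.015,0],"delta_rot":[0,0,0],"fingers":0},{"dp":[0,0.015,0],"delta_rot":[0,0,0],"fingers":0},{"dp":[0,0.015,0],"delta_rot":[0,0,0],"fingers":0},{"dp":[0,0.015,0],"delta_rot":[0,0,0],"fingers":0}])

```text
clock: 7.6
position: [0.55, 0.285, 0.211]
ee_rot: [0.0, -0.046, 0.999, 0.0]
contact_force: [-0.3, 0.4, -0.4]
width: 0.0002
gripper_force: 0.2
```

>>> servo_tool(moves=[{"dp":[0,0.015,0],"delta_rot":[0,0,0],"fingers":0},{"dp":[0,0.015,0],"delta_rot":[0,0,0],"fingers":0},{"dp":[0,0.015,0],"delta_rot":[0,0,0],"fingers":0},{"dp":[0,0.015,0],"delta_rot":[0,0,0],"fingers":0},{"dp":[0,0.015,0],"delta_rot":[0,0,0],"fingers":0}])

```text
clock: 8.1
position: [0.5486, 0.2998, 0.211]
ee_rot: [0.0, -0.046, 0.999, -0.0]
contact_force: [0.0, -0.2, -0.1]
width: 0.0004
gripper_force: 0.0
```

>>> servo_tool(moves=[{"dp":[0,0.015,0],"delta_rot":[0,0,0],"fingers":0},{"dp":[0,0.015,0],"delta_rot":[0,0,0],"fingers":0},{"dp":[0,0.015,0],"delta_rot":[0,0,0],"fingers":0},{"dp":[0,0.015,0],"delta_rot":[0,0,0],"fingers":0}])

```text
clock: 8.5
position: [0.5475, 0.3118, 0.211]
ee_rot: [0.0, -0.046, 0.999, 0.0]
contact_force: [0.2, -0.3, 0.3]
width: 0.0002
gripper_force: 0.0
```

```bash
python3 - <<'E'
from h import *
for n in("top","side","top","side"): v=live(n);print(n,front(v))
arm()
cv2.imwrite("pics/s4.png",cv2.resize(v.p[80:270,130:400,::-1],None,fx=2.8,fy=2.8))
E
```

```text
top [0.1506 0.3009]
side [0.1462 0.3003]
top [0.1506 0.3015]
side [0.1461 0.3003]
t 8.7 tcp(track) [[-0.      0.3306  0.211 ]] tip over rollers 0.0295 toolx ang -0.001 z [ 0. -0. -1.] F [ 0.47 -0.23 -0.07] w -0.0
```

View pics/s4.png

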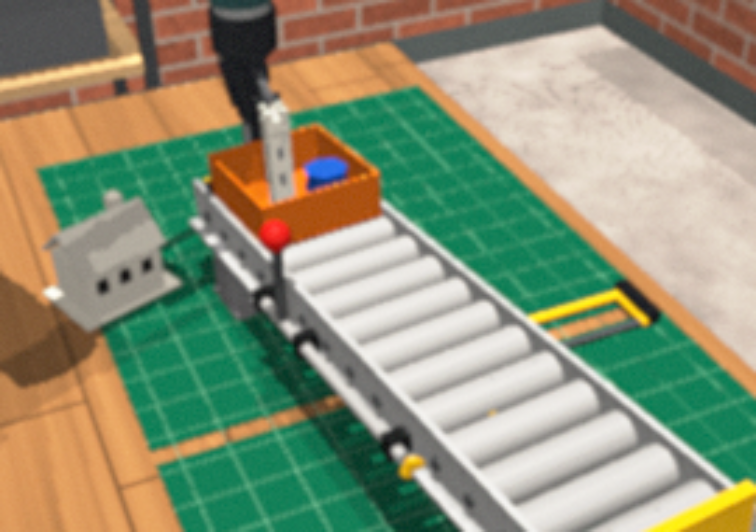

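The tray rests against the end stop with its front at about track y 0.302. It stopped there while the fingers moved on, and the tower and vase are upright. I'll back off and let go.

>>> servo_tool(moves=[{"dp":[0,0.1,0],"delta_rot":[0,0,0],"fingers":0},{"dp":[0,0.15,-0.1],"delta_rot":[0,0,0],"fingers":0},{"dp":[0,0.1,-0.2],"delta_rot":[0,0,0],"fingers":0},{"dp":[0,0,-0.1],"delta_rot":[0,0,0],"fingers":0},{"dp":[0,0,0],"delta_rot":[0,0,0],"fingers":0}])

```text
clock: 9.2
position: [0.5424, 0.3826, 0.2949]
ee_rot: [0.003, -0.046, 0.999, 0.002]
contact_force: [-0.4, 0.4, 0.1]
width: 0.0002
gripper_force: 0.0
```

```bash
python3 - <<'E'
from h import *
for n in("top","side"): v=live(n);print(n,front(v),knob(v))
arm()
from rig import manip; print(manip.sign_off())
E
```

```text
top [0.1503 0.2997] (array([[-0.0918,  0.0684,  0.193 ]]), 0.24313725490196078)
side [0.1456 0.3001] (array([[-0.0904,  0.0746,  0.193 ]]), 0.3333333333333333)
t 9.3 tcp(track) [[-1.000e-04  4.003e-01  2.908e-01]] tip over rollers 0.1138 toolx ang -0.0013 z [-0. -0. -1.] F [-0.08 -0.07 -1.11] w 0.0002
the job is handed in; nothing more can be done
None
```

The job is handed in (no verdict came back): the gate is open, the tray was caught softly, held still for over a second and eased onto the end stop, tower and vase stood upright in the last picture, and the arm is clear.

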